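Refit the water tube in the noodle machine's dosing manifold

ROBOT

A 7-joint arm with a two-finger parallel gripper is mounted at the origin on the work surface. World frame = base frame: x ahead of the robot, y to its left, z up, the work surface at z = 0. Lengths are in mm, angles in degrees, forces in N, time in s.
With the tool pointing down it reaches from about 350 to 900 mm from the base axis. Payload 19.9 kg.
Tool frame: the origin (TCP) lies at the very end of the fingers, on their centre line; the grasp point (between the pads) lies 19 mm behind it (tcp_to_grasp is the distance from the TCP to the grasp point, in mm); z points along the fingers, y is the direction in which the jaws open and shut (so a half turn about z gives the same grasp; the last joint's range is limited). The gripper opens to 94 mm and grips with 3 to 60 N. Pads are 16 mm wide; open, the fingers measure 119 mm over their backs; the gripper's body (75 mm by 177 mm) begins 78 mm behind the grasp point.
Start: joints at [65.231, 23.915, -0.59, 92.452, 0.269, 63.638, -3.037], TCP at [238.072, -577.859, 205.425] pointing down, gripper open.
Joint ranges: [-161.28, 161.28], [-22.2, 115.67], [-73.04, 71.86], [3.21, 147.25], [-68.34, 248.33], [10.77, 114.83], [-161.83, 161.83]. Speed limits (degrees/s): [108.29, 108.29, 136.94, 136.94, 172.46, 172.46, 172.46].

INTERFACE

Orientations are given as [roll, pitch, yaw] about the fixed x, y, z axes, in that order (R = Rz(yaw) Ry(pitch) Rx(roll)).
In Python, from bench import move_ptp, servo_line, move_j, let_go, gripper_close, hold, inverse_kinematics, grab_frame, Unreachable, job_done, get_clock, get_joint_pos, get_joint_vel, get_tau, get_ee_pos, get_eef_rot, get_ft_force, get_moment, get_opening, tcp_to_grasp gives the robot as it stands. Calls block until the motion is done:
- move_ptp(position, orientation): joint-space move of the TCP to a pose.
- servo_line(position, orientation=None, rate=150): straight line of the TCP; orientation=None keeps the orientation; rate is the mean speed in mm/s.
- move_j(angles): joint-space move.
- let_go() and gripper_close(strength=None): open the fingers fully, or close them until they stop; strength is the grip in N (None keeps the last).
- hold(seconds).
- inverse_kinematics(position, orientation): joint angles nearest the present ones, or None.
- grab_frame(name): name is "scene" or "top" or "wrist"; returns a dict with "img" (420x560x3 uint8, red, green, blue), "z_map" (420x560 float32, mm along the optical axis (not along the pixel's ray), 0 where there is no reading), "fx", "fy", "cx", "cy" (pixels), "dist" ([k1, k2, p1, p2, k3] as OpenCV has them; the pictures are not rectified), "xyz" and "orientation" of the camera in the world. Camera axes: x right, y up, looking along -z (the intrinsics and any distortion apply to the point x, -y, -z); pixel columns grow to the right and rows downward; lengths in mm; the calibration is good to about 2 mm. A picture is of the moment at which its call begins.
A pose or a line that the arm cannot do raises Unreachable and nothing moves.
- job_done(): hands the job in, once; it reports no verdict.
Readings, each from a call of its own:
- get_clock(): time.
- get_joint_pos(): joint angles.
- get_joint_vel(): joint speeds.
- get_tau(): joint torques, N m.
- get_ee_pos(): TCP position.
- get_eef_rot(): TCP orientation.
- get_ft_force(): force on the tool from outside, world axes, zero at the start.
- get_moment(): the same for the moment, N m.
- get_opening(): finger opening in mm.
Only numpy, scipy, OpenCV 4.12 (cv2) and the standard library are available. Lean on these libraries where they do the work, as an engineer would, in place of code of your own. Each camera call takes 0.05 s, during which the arm holds its last target.

TASK

Take the long plain water tube out of the wooden rack and push it straight down into the open push-fit collet on the steel dosing manifold, past the stiff seal until it bottoms (fully home), then let go of it. Leave the short tube and the tube with the spray head standing in the rack.

Things in the scene. Friction and masses are not known exactly. Their poses are not given: they have to be found in the camera images.
- water_tube: Rigid plain white tube, 22 mm diameter, 150 mm long, 50 g, black band 45-53 mm above its foot. Origin: centre of its foot; z along the tube to its top. Stands loose in one of three holes (85 mm apart, row along its y at the start) of a wooden rack 80 x 250 x 45 mm; foot 15 mm, top 165 mm above the bench. Grip about 110 mm above the foot.
- collet_mouth (a point): Centre of the open collet's rim, 110 mm above bench, on a steel manifold with 3 ports 85 mm apart along y (others: black cap, pipe elbow, no more than 2 mm higher). z up. Funnel 42 mm wide narrows to a 25 mm bore in 18 mm. Foot meets the seal 30 mm below the rim; it yields at 8 N, more if fast, stays where left and bottoms at 45 mm: band's lower edge level with the rim.
- short_tube: Bystander: white tube of the same 22 mm diameter, only 90 mm long (top 105 mm above the bench), with the same band. Origin at its foot, z up. Stands in another hole of the rack.
- spray_tube: Bystander: white tube of 22 mm diameter with a spray head 42 mm wide on top, 110 mm long in all (top 125 mm above the bench). Origin at its foot, z up. Stands in another hole of the rack.
Mind the look-alikes: they are no part of the job. What is shaped like the water_tube but blue or orange is not meant.

How it is judged (in metres and radians):
On the way:
1. the water tube is lifted out of the rack (height (world z) of water_tube above 0.075 m), for 0.1 s.
At the end, for the whole second after the job is handed in: Water tube stands foot down in the open collet, foot at least 40 mm below the mouth (45 is bottom), within 10 mm of its axis and 10 degrees of upright, at rest, released; short and spray tubes still in the rack, moved under 30 mm and within 20 degrees of upright (z of water_tube in the frame of collet_mouth below -0.04 m and horizontal distance between water_tube and collet_mouth below 0.01 m and angle between the z axis of water_tube and the z axis of collet_mouth, either way round below 0.175 rad and height (world z) of water_tube above 0.05 m and angle between water_tube's own z axis and vertical below 0.175 rad and linear speed of water_tube below 0.02 m/s and distance of each of short_tube, spray_tube from where it was at the start of the episode below 0.03 m and angle between each of short_tube, spray_tube's own z axis and vertical below 0.35 rad); the robot touches nothing.
It fails at once if the short tube is pulled out of the rack or knocked over (distance of short_tube from where it was at the start of the episode above 0.03 m or angle between short_tube's own z axis and vertical above 0.35 rad).
It fails at once if the spray tube is pulled out of the rack or knocked over (distance of spray_tube from where it was at the start of the episode above 0.03 m or angle between spray_tube's own z axis and vertical above 0.35 rad).
It also fails if it takes over 45 s, if anything falls off the work surface, if the arm or the gripper's body presses on something with over 40 N, if the wrist force passes 120 N, or if a joint passes its speed limit or range.

## Working session

There is one attempt and no reset: what is moved stays moved. The work goes in short steps, each a Python script; the robot and the scene stay as the last script left them, time stands still between calls to the robot, and variables do not carry over. Pictures are saved under pics/ and viewed, and the job is handed in when it is done.

```bash
mkdir -p pics; ls
python3 - <<'E'
from bench import *
import cv2,numpy as np
for n in("scene","top","wrist"):
    f=grab_frame(n); cv2.imwrite(f"pics/{n}0.png",f["img"][:,:,::-1]); np.savez(f"{n}0.npz",**f)
    print(n,f["fx"],f["cx"],f["cy"],f["dist"],f["xyz"],f["orientation"],(f["z_map"]>0).mean())
print(get_clock(),get_ee_pos(),get_eef_rot(),get_ft_force(),get_opening(),tcp_to_grasp)
E
```

```text
pics
scene 517.3363055644817 274.74514016083185 209.1467818827322 [-0.0151421  0.         0.         0.         0.       ] [1185.81660044  333.34658846  802.41417341] [ 44.43456497  -0.64215031 119.529599  ] 0.9961139455782313
top 415.666578095326 280.2753147513234 219.72639481813016 [-0.10758328  0.          0.          0.          0.        ] [429.33986977   1.35588898 847.63831395] [ 12.90054988  -0.29638288 -92.52797039] 0.9957780612244898
wrist 368.8056185341278 286.9389662532158 205.97107211247732 [-0.02364411  0.          0.          0.          0.        ] [ 315.12969178 -544.42230685  384.26064489] [-16.53628486   0.10449029 -67.57586699] 0.9959651360544217
0.15 [ 237.97930413 -577.61338426  204.98613506] [-1.79947025e+02  3.04181286e-03  2.23904262e+01] [ 0.00497602 -0.72183259  0.39738231] 94.10318560339394 18.8
```

View pics/scene0.png

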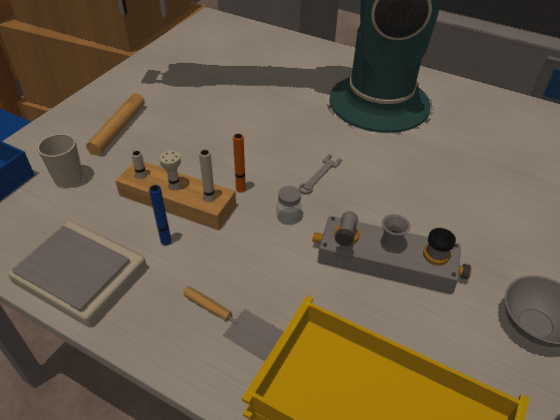

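View pics/top0.png

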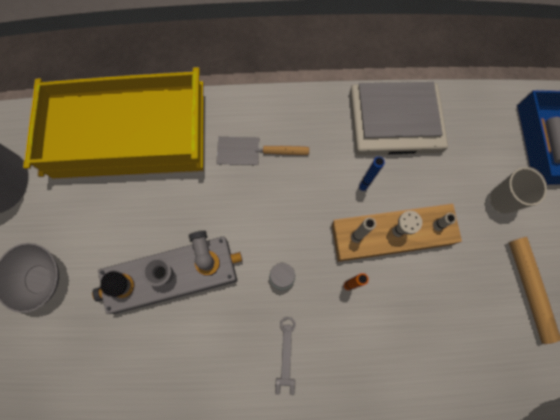

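View pics/wrist0.png

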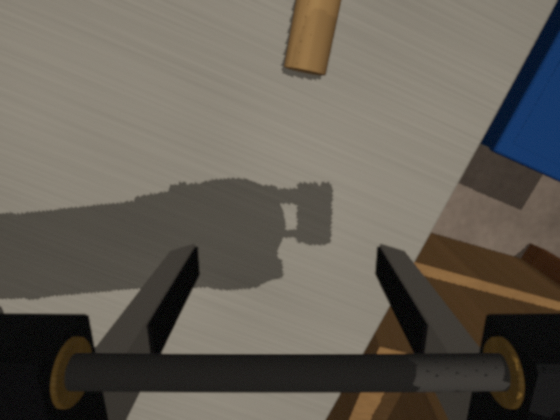

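```bash
cat > h.py <<'E'
import cv2,numpy as np
from scipy.spatial.transform import Rotation as R
def K(f): return np.array([[f["fx"],0,f["cx"]],[0,f["fy"],f["cy"]],[0,0,1.]])
def rot(f): return R.from_euler('xyz',f["orientation"],degrees=True).as_matrix()
def rays(f,uv):
    p=cv2.undistortPoints(np.float64(uv).reshape(-1,1,2),K(f),np.float64(f["dist"]))[:,0]
    return np.c_[p[:,0],-p[:,1],-np.ones(len(p))]
def plane(f,uv,z):
    d=rays(f,uv)@rot(f).T; o=np.array(f["xyz"]); return o+d*((z-o[2])/d[:,2])[:,None]
def cloud(f):
    h,w=f["z_map"].shape; v,u=np.mgrid[:h,:w]
    d=rays(f,np.c_[u.ravel(),v.ravel()]); return ((d*f["z_map"].reshape(-1,1).astype(float))@rot(f).T+np.array(f["xyz"])).reshape(h,w,3)
def proj(f,P):
    c=(np.atleast_2d(P)-np.array(f["xyz"]))@rot(f); c=c*[1,-1,-1]
    return cv2.projectPoints(c,np.zeros(3),np.zeros(3),K(f),np.float64(f["dist"]))[0][:,0]
E
python3 - <<'E'
import numpy as np,cv2
from h import *
for n,boxes in(("top",[(330,200,140,70),(90,225,160,90)]),("scene",[(100,120,160,130),(300,200,180,100)])):
    f=dict(np.load(n+"0.npz")); c=cloud(f)
    for i,(x,y,w,h) in enumerate(boxes):
        cv2.imwrite(f"pics/{n}_c{i}.png",cv2.resize(f["img"][y:y+h,x:x+w,::-1],None,fx=5 if w<165 else 4,fy=5 if w<165 else 4,interpolation=cv2.INTER_CUBIC)[:600])
        s=c[y:y+h,x:x+w].reshape(-1,3)
        for lo,hi in((155,180),(118,130),(98,112),(40,48)):
            m=(s[:,2]>lo)&(s[:,2]<hi); q=s[m]
            if len(q): print(n,i,lo,hi,len(q),q.min(0).round(),q.max(0).round(),np.median(q,0).round())
E
```

```text
top 0 155 180 140 [ 563. -169.  156.] [ 584. -148.  169.] [ 572. -158.  165.]
top 0 118 130 444 [ 561. -264.  118.] [ 602. -148.  130.] [ 580. -243.  125.]
top 0 98 112 142 [ 561. -339.   98.] [ 601. -147.  112.] [ 587. -325.  104.]
top 0 40 48 3720 [ 531. -372.   40.] [ 631. -117.   48.] [ 572. -230.   45.]
top 1 98 112 1474 [472. 118.  98.] [587. 323. 112.] [518. 218. 107.]
top 1 40 48 494 [443.  81.  40.] [585. 365.  48.] [504. 194.  47.]
scene 0 155 180 108 [ 567. -172.  155.] [ 588. -149.  170.] [ 580. -158.  166.]
scene 0 118 130 427 [ 479. -265.  118.] [ 703. -131.  130.] [ 586. -232.  126.]
scene 0 98 112 287 [ 480. -339.   98.] [ 704. -132.  112.] [ 591. -185.  106.]
scene 0 40 48 2367 [ 462. -534.   40.] [ 794. -115.   48.] [ 591. -229.   46.]
scene 1 98 112 1145 [474. 117.  98.] [739. 323. 112.] [517. 215. 107.]
scene 1 40 48 455 [458.  10.  40.] [589. 364.  48.] [555. 239.  44.]
```

View pics/top_c0.png

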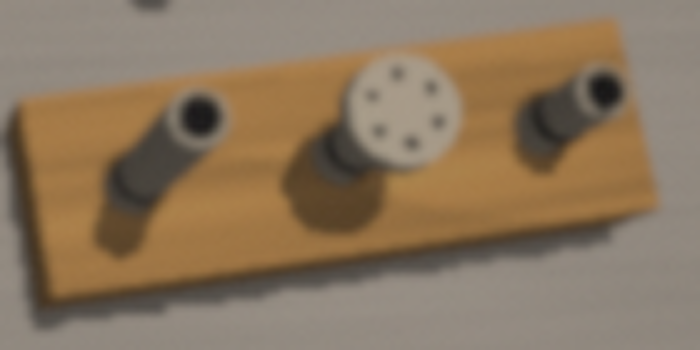

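View pics/top_c1.png

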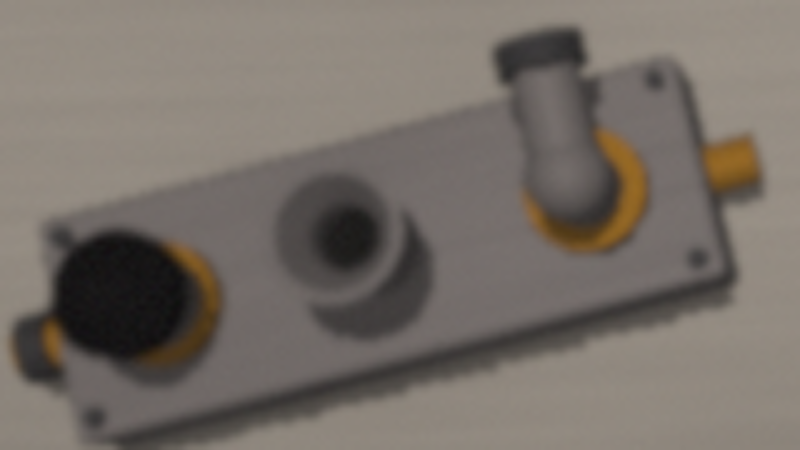

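View pics/scene_c0.png

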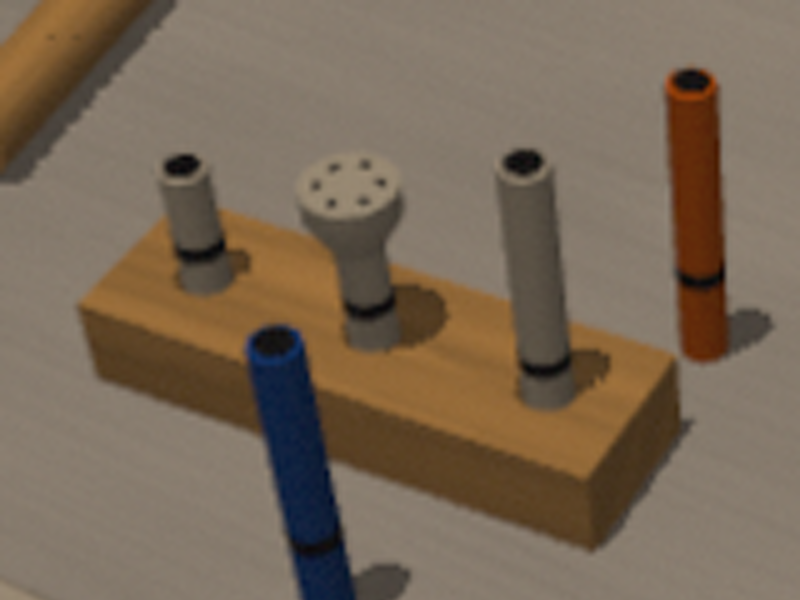

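View pics/scene_c1.png

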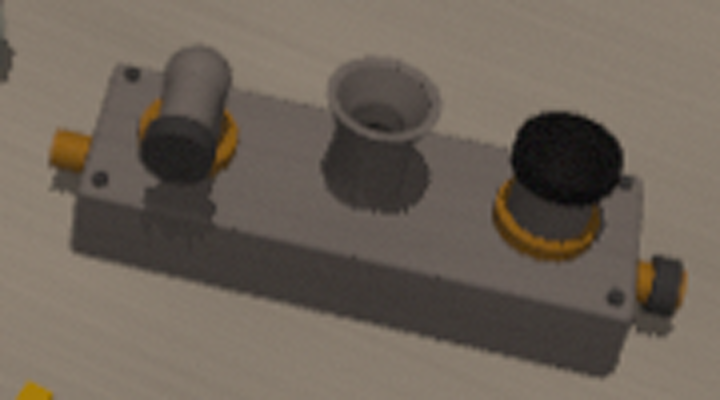

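Run:
```python
import numpy as np,cv2
from h import *
t=dict(np.load("top0.npz"));s=dict(np.load("scene0.npz"))
g=lambda x,y,k,bx,by:[(x+.5)/k-.5+bx,(y+.5)/k-.5+by]
print("tube",plane(t,g(199,116,5,330,200),165),plane(s,g(525,164,5,100,120),165))
print("rim",plane(t,g(341,241,5,90,225),110),plane(s,g(384,99,4,300,200),110))
# depth-based: circle fits
for f,b,lo,hi in((t,(350,205,45,40),162,169),(s,(190,140,40,40),162,169),(t,(140,250,40,45),107.5,113),(s,(375,205,45,50),107.5,113)):
    x,y,w,h=b;c=cloud(f)[y:y+h,x:x+w].reshape(-1,3);q=c[(c[:,2]>lo)&(c[:,2]<hi)]
    e=cv2.minEnclosingCircle(np.float32(q[:,:2]));print(len(q),q.mean(0),e)
for f in(t,s):
  c=cloud(f);hsv=cv2.cvtColor(f["img"],cv2.COLOR_RGB2HSV)
  m=(c[...,2]>38)&(c[...,2]<50)&(hsv[...,1]>90)&(hsv[...,0]<25)&(c[...,1]<-80)&(c[...,1]>-400)
  m=cv2.morphologyEx(m.astype('uint8'),cv2.MORPH_OPEN,np.ones((3,3)))>0
  print("rack",cv2.minAreaRect(np.float32(c[m][:,:2])))
  for nm,mm in(("orange",(hsv[...,0]<10)&(hsv[...,1]>200)&(c[...,2]>60)),("blue",(hsv[...,0]>105)&(hsv[...,0]<130)&(hsv[...,1]>150)&(c[...,2]>60)&(c[...,1]>-400))):
    q=c[mm];print(nm,len(q),np.percentile(q,[3,97],axis=0).round())
```

```text
tube [[ 573.58065803 -159.5258026   165.        ]] [[ 573.05488655 -161.14324568  165.        ]]
rim [[510.20734912 212.90091855 110.        ]] [[514.06844078 215.99655959 110.        ]]
125 [ 573.29903862 -158.72726067  165.02795766] ((573.5950317382812, -159.0413055419922), 10.881760597229004)
75 [ 578.19356431 -159.01100585  166.20606248] ((577.3145751953125, -160.300537109375), 11.327644348144531)
253 [513.59327716 216.65708466 109.79745654] ((513.3633422851562, 215.78182983398438), 26.410486221313477)
228 [513.74676852 215.71104318 110.5450213 ] ((515.5380859375, 216.80491638183594), 27.025981903076172)
rack ((581.3911743164062, -244.6363983154297), (80.93920135498047, 249.9752197265625), 5.278474807739258)Traceback (most recent call last):
  File "<stdin>", line 17, in <module>
    return _quantile_unchecked(
        a, q, axis, out, overwrite_input, method, keepdims, weights)
    return _ureduce(a,
                    func=_quantile_ureduce_func,
    ...<5 lines>...
                    overwrite_input=overwrite_input,
                    method=method)
    r = func(a, **kwargs)
    result = _quantile(arr,
                       quantiles=q,
    ...<2 lines>...
                       out=out,
                       weights=wgt)
    slices_having_nans = np.isnan(arr[-1, ...])
                                  ~~~^^^^^^^^^
IndexError: index -1 is out of bounds for axis 0 with size 0
```

Run:
```python
import numpy as np,cv2
from h import *
from bench import *
print(get_joint_pos())
for y in(95,-85):
    for p in([573.5,-159.5,230],[573.5,-159.5,106],[514,216,260],[514,216,150]): print(y,p,inverse_kinematics(p,[180,0,y]))
print(get_clock())
t=dict(np.load("top0.npz"))
print("orange top/base",plane(t,[[363,279]],150),plane(t,[[350,286]],5),"blue",plane(t,[[378,161]],150),plane(t,[[365,188]],5))
```

```text
[65.23138217 23.9395778  -0.59173622 92.4761473   0.26835267 63.63871999
 -3.03840747]
95 [573.5, -159.5, 230] [ 35.08177077  22.02012815 -29.10305608  94.51477636  11.47434376
  66.4497496    8.1487781 ]
95 [573.5, -159.5, 106] [ 35.32457457  30.27194927 -29.91956742 100.98122225  18.20347009
  53.59894208   2.85424644]
95 [514, 216, 260] [ 21.18919312  24.68750298 -61.42213432  97.04602739  22.69056769
  71.95649775 -40.24670948]
95 [514, 216, 150] [ 20.4760648   34.28200968 -62.38049448 103.8609992   34.00936049
  63.16174243 -49.12309183]
-85 [573.5, -159.5, 230] [ -31.35322408   31.47853298   62.16505542   96.72929353  -29.43303407
   69.99675641 -137.19205667]
-85 [573.5, -159.5, 106] [   8.69591779   27.25751869    5.0268921   101.94531614   -2.96315244
   50.92447755 -159.96417736]
-85 [514, 216, 260] [ 21.54241487  24.94974338 -62.0209047   97.03751349  23.04707691
  72.09181331 139.45616374]
-85 [514, 216, 150] [ 20.3111689   34.11754714 -62.08692419 103.86510855  33.78320899
  63.04352924 131.05508545]
0.15
orange top/base [[ 480.80786802 -143.62123074  150.        ]] [[ 478.74223415 -146.13922587    5.        ]] blue [[ 689.4369323 -189.5267674  150.       ]] [[ 683.48094874 -194.88912464    5.        ]]
```

Run:
```python
import numpy as np,cv2
from h import *
from bench import *
move_ptp([573.5,-159.3,235],[180,0,95])
f=grab_frame("wrist");np.savez("wrist1.npz",**f)
im=f["img"][:,:,::-1].copy()
for P in([573.5,-159.3,165],[578,-160,165]):
    u=proj(f,P)[0];print(u);cv2.circle(im,tuple(int(a) for a in u.round()),2,(0,0,255),-1)
cv2.imwrite("pics/wrist1.png",im);print(get_clock(),get_ee_pos(),get_joint_pos())
```

```text
[287.30313247 218.94750729]
[293.50851231 220.38724202]
2.1417 [ 573.14431271 -160.62301525  234.81172873] [ 35.13869328  21.76863684 -29.03058854  94.18289469  11.29319869
  66.99507421   8.27166549]
```

View pics/wrist1.png

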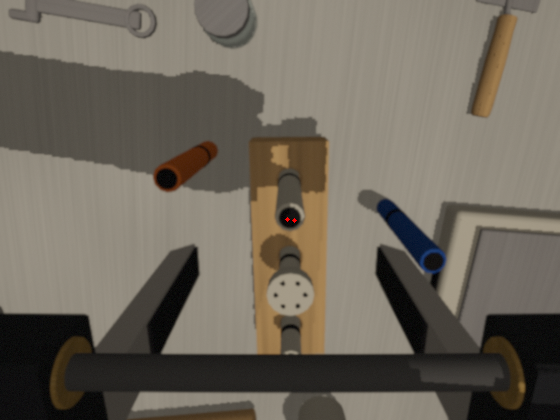

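Tube top rim shows at (290,217) in the wrist view, matching the estimate to about 2 mm; orange and blue are clear of the finger paths.

Run:
```python
import numpy as np,cv2
from h import *
from bench import *
f=dict(np.load("wrist1.npz")); p=plane(f,[[290,217]],165)[0];print(p)
x,y=0.5*(p[0]+573.5),0.5*(p[1]-159.3)
servo_line([x,y,106],[180,0,95],rate=90)
print(get_ee_pos(),get_ft_force(),get_clock())
gripper_close(25)
print(get_opening(),get_ft_force(),get_ee_pos())
q=get_ee_pos()
servo_line([x,y,146],rate=60)
print(get_opening(),get_ft_force(),get_ee_pos())
servo_line([x,y,230],rate=120)
print(get_opening(),get_ft_force(),get_ee_pos(),get_eef_rot(),get_clock())
for n in("wrist","scene"):
    f=grab_frame(n);np.savez(n+"2.npz",**f);cv2.imwrite(f"pics/{n}2.png",f["img"][:,:,::-1])
```

```text
[ 575.28550293 -157.68226359  165.        ]
[ 574.66501664 -158.55993064  106.48873949] [ 0.25856196 -0.46693604 -0.17970339] 3.725
21.39553600677373 [-0.3378127  -0.95889461 -0.385987  ] [ 574.3606894  -158.50169588  105.97442195]
21.647508320549992 [-0.5008442  -0.71228407 -1.36358165] [ 574.19134699 -158.48035802  145.73786264]
21.611524466011232 [-0.53400399  0.02815417 -0.55429685] [ 573.99399187 -158.45524515  229.18720847] [-1.79939705e+02 -2.24190088e-02  9.50014666e+01] 6.4917
```

View pics/wrist2.png

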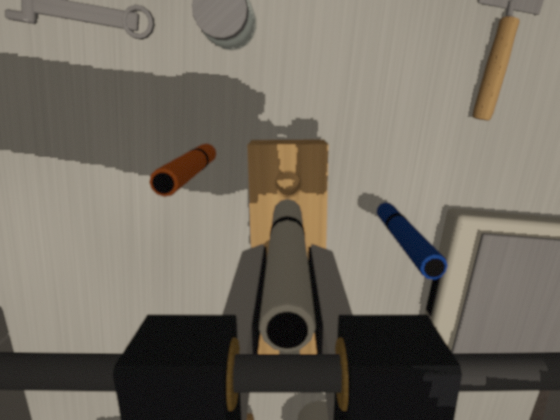

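View pics/scene2.png

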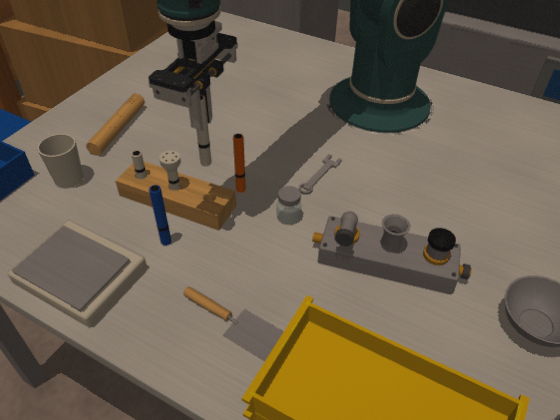

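Run:
```python
import numpy as np,cv2
from h import *
from bench import *
servo_line([574,-158.5,260],rate=120)
try: servo_line([514,216,260],[180,0,95],rate=130)
except Unreachable as e:
    print("unreach",e); move_ptp([514,216,260],[180,0,95])
hold(.3)
print(get_opening(),get_ft_force(),get_ee_pos(),get_eef_rot(),get_clock())
for n in("wrist","scene","top"):
    f=grab_frame(n);np.savez(n+"3.npz",**f);cv2.imwrite(f"pics/{n}3.png",f["img"][:,:,::-1])
    if n=="scene": cv2.imwrite("pics/scene3c.png",cv2.resize(f["img"][100:280,300:500,::-1],None,fx=3.3,fy=3.3,interpolation=cv2.INTER_CUBIC))
```

```text
21.505905660175955 [-0.4711395  -0.147528   -0.77959517] [514.01417557 215.93652736 259.99987184] [1.79998989e+02 2.02045368e-03 9.49945402e+01] 10.3583
```

View pics/wrist3.png

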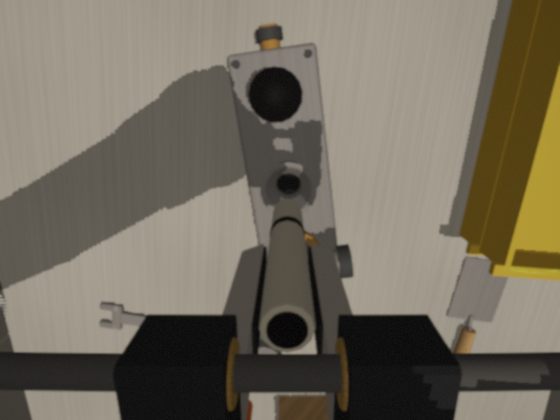

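View pics/scene3c.png

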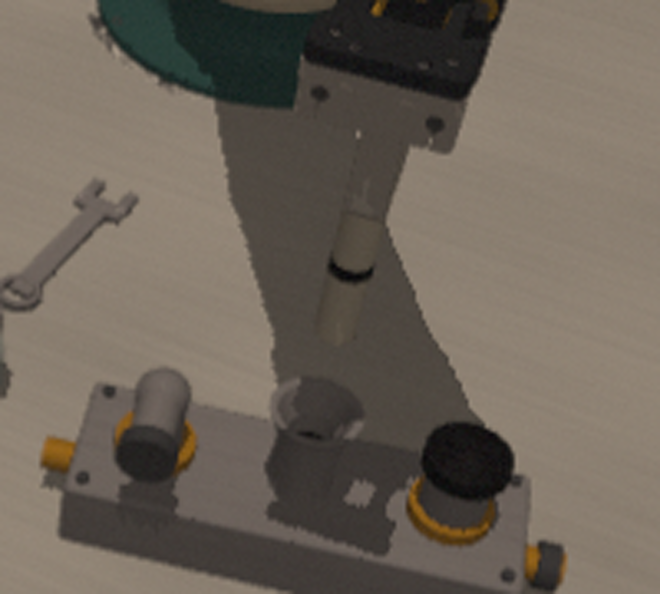

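View pics/top3.png

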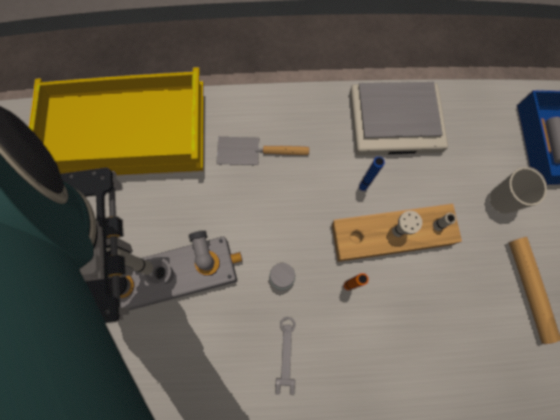

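Run:
```python
import numpy as np,cv2
from h import *
a=np.linspace(0,2*np.pi,60)
circ=lambda x,y,z,r:np.c_[x+r*np.cos(a),y+r*np.sin(a),0*a+z]
for n,b in(("scene",(340,140,90,110)),("wrist",(240,130,100,120))):
    f=dict(np.load(n+"3.npz"));x,y,w,h=b;k=5
    im=cv2.resize(f["img"][y:y+h,x:x+w,::-1],None,fx=k,fy=k,interpolation=cv2.INTER_CUBIC)
    for c,col in((circ(514,216,169,11),(0,0,255)),(circ(514,216,214,11),(0,255,255)),(circ(514,216,110,21),(0,255,0)),(circ(514,216,92,12.5),(255,255,0))):
        p=((proj(f,c)-[x,y]+.5)*k-.5); cv2.polylines(im,[p.round().astype(np.int32)],True,col,1)
    cv2.imwrite(f"pics/{n}3o.png",im)
```

```text
(no output)
```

View pics/scene3o.png

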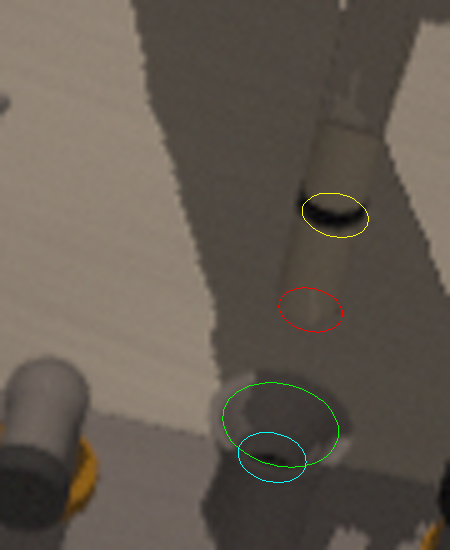

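View pics/wrist3o.png

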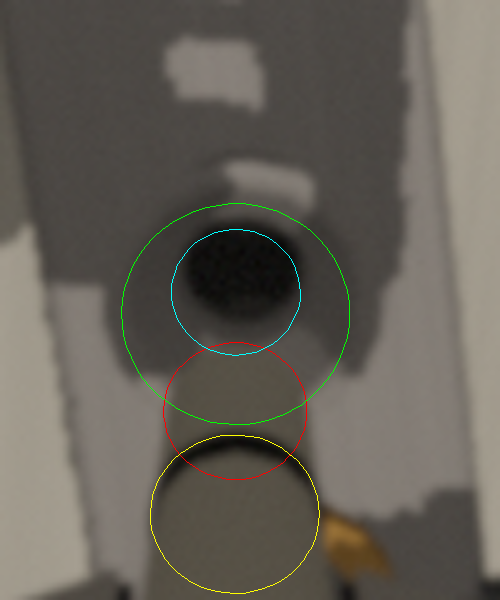

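```bash
cat > down.py <<'E'
import numpy as np
from bench import *
def down(x,y,z0,z1,step=2,rate=25,lat=6,fz=12):
    for z in np.arange(z0,z1-.01,-step):
        servo_line([x,y,z],rate=rate)
        F=get_ft_force();p=get_ee_pos()
        print(z,p.round(1) if hasattr(p,'round') else p,np.round(F,1),round(float(get_opening()),1))
        if np.hypot(F[0],F[1])>lat or F[2]>fz: print("STOP");break
    print(get_moment(),get_clock())
E
python3 - <<'E'
from down import *
servo_line([514,217.5,204],rate=60)
print(get_ft_force())
down(514,217.5,200,173,step=3)
E
```

```text
[-0.05463603  0.23688235 -0.12045208]
200.0 [513.9 217.4 199.9] [-0.8  0.5  0.1] 21.5
197.0 [513.9 217.5 196.8] [-0.4 -0.3 -0.3] 21.5
194.0 [513.9 217.5 193.8] [ 0.2 -0.3 -0.6] 21.7
191.0 [513.9 217.5 190.8] [-0.3 -0.4 -1.3] 21.8
188.0 [513.9 217.5 187.8] [-0.1 -0.4  0.7] 21.5
185.0 [513.9 217.5 184.8] [-0.   0.5 -0.1] 21.6
182.0 [514.  217.5 181.8] [ 0.5  0.4 -0.5] 21.7
179.0 [514.  217.5 178.8] [ 1.1  0.4 -0.7] 21.7
176.0 [514.  217.5 175.9] [ 0.2  0.8 -0.9] 21.2
173.0 [513.9 217.5 172.8] [ 0.4  0.6 -0.2] 21.7
[ 0.01261808 -0.24882887 -0.00195155] 14.3
```

Run:
```python
from down import *
gripper_close(50)
down(514,217.5,171,154,step=1.5,rate=12,lat=20,fz=30)
```

```text
171.0 [514.  217.5 170.9] [ 0.1  1.  -0.6] 21.4
169.5 [514.  217.5 169.6] [ 0.  -0.7  3.8] 21.2
168.0 [514.1 217.6 168.1] [ 0.  -0.6  3.5] 21.7
166.5 [514.1 217.5 166.6] [-0.4  0.1  3.6] 21.5
165.0 [514.  217.5 165. ] [0.2 0.1 3. ] 21.3
163.5 [514.1 217.6 163.5] [-0.3 -0.1  4.3] 21.7
162.0 [514.  217.5 162. ] [-0.6  0.6  2.4] 21.5
160.5 [514.  217.6 160.5] [-0.2  0.2  3.1] 21.2
159.0 [514.  217.5 159. ] [-0.1 -0.6  4.1] 21.2
157.5 [514.  217.5 157.5] [-0.1  0.3  4. ] 21.5
156.0 [514.  217.5 156. ] [-0.1  0.7  3.5] 21.5
154.5 [514.3 217.8 155.7] [-5.1 -2.2 23. ] 21.6
[-0.89008461  1.63340573 -0.02747041] 17.8583
```

Hard stop at TCP z ≈ 155.7, as predicted (156). Checking the band before release.

Run:
```python
from down import *
import cv2
servo_line([514,217.5,155.8],rate=10);print(get_ft_force(),get_ee_pos())
let_go();hold(.2);print(get_opening(),get_ft_force())
servo_line([514,217.5,290],rate=100)
hold(.3)
for n in("scene","wrist"):
    f=grab_frame(n);np.savez(n+"4.npz",**f)
    im=f["img"][:,:,::-1]
    cv2.imwrite(f"pics/{n}4.png",cv2.resize(im[130:280,300:500],None,fx=4,fy=4,interpolation=cv2.INTER_CUBIC) if n=="scene" else im)
print(get_clock())
```

```text
[-0.78030834 -1.26237077  6.25630041] [514.05410357 217.53453011 155.90391168]
94.31380025263176 [ 0.21374916 -0.82179589 -0.25762346]
21.4167
```

View pics/scene4.png

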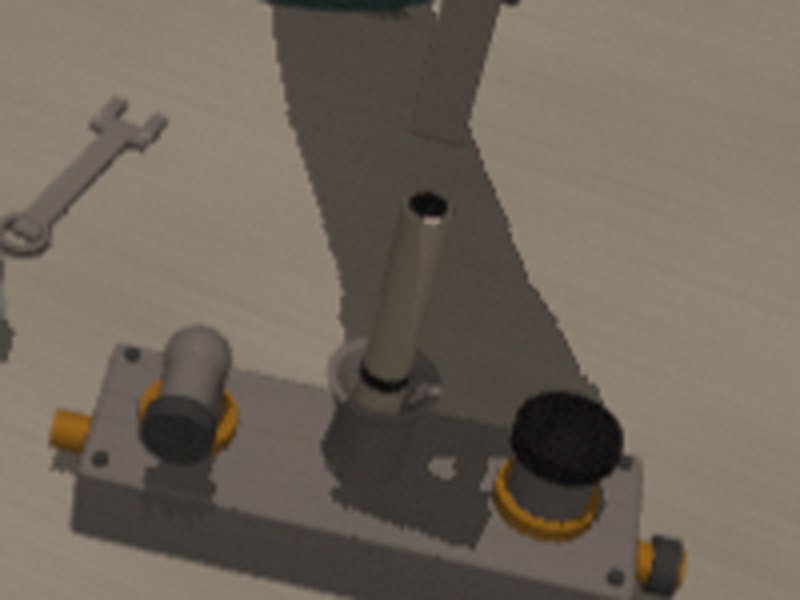

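View pics/wrist4.png

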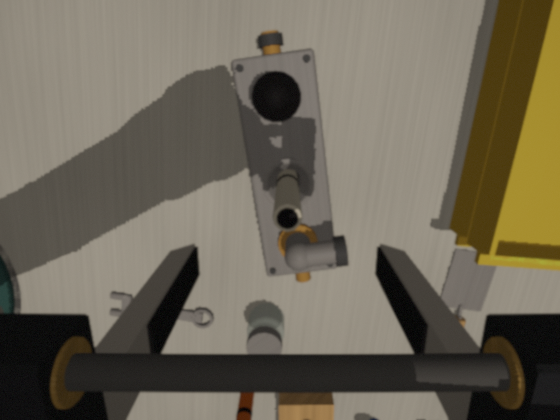

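```bash
python3 - <<'E'
import numpy as np,cv2
from h import *
for n,b in(("wrist",(270,195,40,40)),("scene",(395,170,25,60))):
    f=dict(np.load(n+"4.npz"));x,y,w,h=b;c=cloud(f)[y:y+h,x:x+w].reshape(-1,3)
    c=c[np.hypot(c[:,0]-514,c[:,1]-217)<25];hi=c[:,2]>135;t=np.percentile(c[hi][:,2],97)
    q=c[c[:,2]>t-5];print(n,t,q.mean(0),cv2.minEnclosingCircle(np.float32(q[:,:2])))
f=dict(np.load("scene4.npz"))
print(plane(f,[[(428+.5)/4-.5+300,(206+.5)/4-.5+130]],215), proj(f,[[514,217,215],[514,217,114]]))
E
python3 - <<'E'
import cv2
import numpy as np
f=np.load("scene4.npz")
cv2.imwrite("pics/rack4.png",cv2.resize(f["img"][120:240,100:260,::-1],None,fx=4,fy=4))
E
```

```text
wrist 216.52896613072917 [513.8244796  219.23877031 215.05505315] ((513.7730102539062, 218.5722198486328), 10.91116714477539)
scene 217.92562066403525 [517.1319281  215.96411166 216.54725627] ((515.8253784179688, 216.0257568359375), 11.31480598449707)
[[511.88346691 215.08918767 215.        ]] [[407.28621898 182.24524502]
 [396.54977826 223.06468704]]
```

View pics/rack4.png

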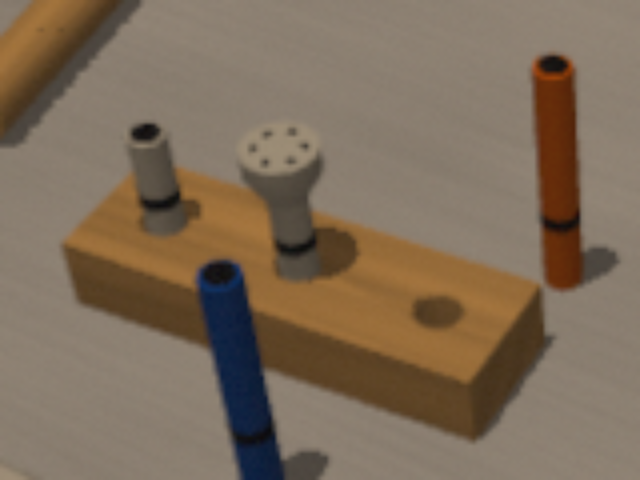

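The top of the tube is at about 215 mm, which puts the foot at about 65 mm, fully home. It stands upright, and the two bystander tubes haven't moved.

```bash
python3 -c "
from bench import *
job_done();print(get_clock())"
```

```text
the job is handed in; nothing more can be done
the job is handed in; nothing more can be done
```

The long water tube is now fully home in the open collet and released. I handed the job in after about 21.5 s; no verdict is reported.

- **Insertion:** I lifted the tube out of the rack and lowered it into the collet without touching the funnel. I then pushed it through the seal until it stopped hard at 23 N, at TCP height 155.7 mm (156 mm predicted).
- **Seating:** After release, depth readings put the tube's top at about 215 mm with the wrist camera and 216.5 mm with the scene camera. 215 mm is what a fully seated tube should read. The band sits level with the rim, and the tube looks upright.
- **Position over the collet:** The wrist camera puts the tube's top at (514, 218.5) mm. The rim was first measured at about (514, 216) mm. The wrist view placed the rim 1–3 mm further in +y than that, so I aimed at y = 217.5.
- **Other tubes:** The short and spray tubes still stand in the rack and look unmoved. I judged that by eye and did not re-measure them. The gripper is open and well above everything.
- **Seal force:** During the push I read only about 3–4 N, taken after each short step. That is below the stated 8 N, probably because the force had already relaxed. The depth and the hard stop both agree that the tube is seated.

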